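Hang up the headphones and hold the amplifier cover open

TASK

I need to look inside the amplifier, but the headphones are standing on its hinged cover. First hang the headphones by their padded strap over the horizontal bar of the wooden-footed stand and let go of them; then lift the cover by its handle and hold it open at 40 degrees. The cover falls shut by itself, so finish while still holding it there, and leave the transformer, valve and carton where they are.

Things in the scene. Friction and masses are not known exactly. Their poses are not given: they have to be found in the camera images.
- headphones: Headphones (0.28 kg) upright on their 2 black cups on the closed cover. Origin: middle of the underside; y from cup to cup, x fore-aft, z up. 170 mm wide (y), 166 high; cups 60 (x) x 35 x 80 mm, 100 mm gap. Over the top a steel bow 20 mm wide (x), 6 thick, flat crown 70 mm long (y); 36 mm under it a separate padded strap 36 mm wide (x), 6 thick, flat for 40 mm, then sloping down to both sides
- bow_top (a point): middle of the crown of the steel bow (mid thickness), 163 mm above the headphones' origin, same axes; a good place to grasp, across the 20 mm width, from above
- strap_under (a point): underside of the middle of the headphones' strap, 118 mm above their origin, same axes: this rests on the bar when they are hung up
- stand: Fixed stand, left or right of the amplifier: level steel bar, 14 mm diameter, axis 158 mm above the bench, its free near end 87 mm to -x of the origin, its far end on an upright post (20 mm diameter, at x = +100 mm) with a wooden foot 110 x 120 x 12 mm under the post. Origin on the bench under the bar; x runs along the bar from free end to post, z up
- bar_mid (a point): top of the bar above the stand's origin, 165 mm above the bench, same axes as the stand
- amp: Fixed grey amplifier chassis, 210 mm deep (x) by 260 mm wide (y) by 80 mm high, front panel with knobs on the -x side (towards the robot). Origin: centre of its underside on the bench. Its open top is closed by a hinged cover
- cover (a joint): opening angle of the cover in rad: 0 closed, grows as the front edge is lifted, stop at 1.4; 40 degrees is 0.698. It falls shut when let go (no spring, hardly any friction); about 3 N at the handle lifts it
- cover_handle (a point): middle of the cover's bar handle: round steel bar of 12 mm diameter, 110 mm long along the amplifier's y, its axis 38 mm above the cover's upper side, on two end posts; it lies 30 mm in from the cover's front edge, 180 mm towards the robot from the hinge line and 42 mm above it when closed
- cover_hinge (a point): middle of the hinge line, which runs along the amplifier's y on the far top edge (x = 105 mm, z = 80.5 mm in the amplifier's frame). The cover is a slotted grey plate, 210 by 260 mm, 4 mm thick, about 0.45 kg, lying on the chassis; the axes of this point turn with the cover
- transformer: bystander: heavy transformer, 75 by 85 by 65 mm, on the other side of the amplifier from the stand; origin at the centre of its underside
- valve: bystander: glass valve standing upright, 48 mm diameter, 102 mm high, beyond the amplifier; origin at the centre of its underside
- carton: bystander: small cardboard carton 55 by 55 by 115 mm high, beyond the amplifier; origin at the centre of its underside

How it is judged:
On the way:
1. the headphones hang by their strap on the bar, let go, at rest, with the cover still closed (contact force between headphones and stand above 0.8 N and contact force between headphones and the fingers below 0.05 N and height (world z) of strap_under between 0.155 and 0.18 m and y of strap_under in the frame of stand between -0.04 and 0.04 m and linear speed of headphones below 0.1 m/s and value of joint cover below 0.1 rad), for 0.3 s.
At the end, for the whole second after the job is handed in: Cover still, open 34 to 46 degrees, carried by the fingers alone, nothing propping it; headphones hang untouched and at rest on the bar by the strap (underside 155 to 180 mm high, middle within 40 mm of the bar sideways, tilted under 20 degrees); the robot keeps holding (value of joint cover between 0.593 and 0.803 rad and velocity of joint cover between -0.1 and 0.1 rad/s and contact force between cover and the fingers above 0.5 N and contact force between cover and headphones below 0.05 N and contact force between cover and transformer below 0.05 N and contact force between cover and valve below 0.05 N and contact force between cover and carton below 0.05 N and contact force between headphones and stand above 0.8 N and contact force between headphones and the arm below 0.05 N and contact force between headphones and the fingers below 0.05 N and height (world z) of strap_under between 0.155 and 0.18 m and y of strap_under in the frame of stand between -0.04 and 0.04 m and angle between headphones's own z axis and vertical below 0.35 rad and linear speed of headphones below 0.1 m/s); the arm keeps its last pose, push and grip.
It fails at once if the cover is lifted while the headphones stand on it (value of joint cover above 0.15 rad and contact force between cover and headphones above 0.1 N).
It fails at once if a bystander is shifted by more than 30 mm or knocked over (distance of any of transformer, valve, carton from where it was at the start of the episode above 0.03 m or angle between any of valve, carton's own z axis and vertical above 0.5 rad).
It also fails if it takes over 48 s, if anything falls off the work surface, if the arm or the gripper's body presses on something with over 40 N, if the wrist force passes 120 N, or if a joint passes its speed limit or range.

ROBOT

A 7-joint arm with a two-finger parallel gripper is mounted at the origin on the work surface. World frame = base frame: x ahead of the robot, y to its left, z up, the work surface at z = 0. Lengths are in m, angles in rad, forces in N, time in s.
With the tool pointing down it reaches from about 0.4 to 0.9 m from the base axis. Payload 5.5 kg.
Tool frame: the origin (TCP) lies midway between the tips of the shut fingers; the grasp point (between the pads) lies 19 mm behind it (manip.grip_depth is the distance from the TCP to the grasp point, in m); z points along the fingers, y is the line along which they close (so a half turn about z gives the same grasp; the last joint's range is limited). The gripper opens to 92 mm and grips with 3 to 60 N. Pads are 19 mm wide; open, the fingers measure 130 mm over their backs; the gripper's body (75 mm by 190 mm) begins 47 mm behind the grasp point.
Start: joints at [-0.95, 0.501, -0.427, 1.55, 0.221, 1.138, -0.21], TCP at [0.228, 0.609, 0.227] pointing down, gripper open.
Joint ranges: [-2.88, 2.88], [-0.31, 2.03], [-1.54, 1.56], [0.2, 2.42], [-1.41, 4.55], [0.19, 2.02], [-2.57, 2.57]. Speed limits (rad/s): [2.57, 2.57, 3.14, 3.14, 3.14, 3.14, 3.14].

INTERFACE

Orientations are given as a unit quaternion [x, y, z, w].
In Python, from bench import manip, effector, viewer gives the robot as it stands. Calls block until the motion is done:
- manip.move_pose(position, orientation): joint-space move of the TCP to a pose.
- manip.servo_line(position, ori=None, vel=0.15): straight line of the TCP; ori=None keeps the orientation; vel is the mean speed in m/s.
- manip.movej(angles): joint-space move.
- effector.open_jaws() and effector.close(f_grip=None): open the fingers fully, or close them until they stop; f_grip is the grip in N (None keeps the last).
- manip.sleep(seconds).
- manip.solve_ik(position, orientation): joint angles nearest the present ones, or None.
- viewer.get_image(name): name is "scene" or "top"; returns the picture (400x640x3 uint8, red, green, blue); there is no depth.
- viewer.get_calibration(name): a dict with "vfov" (degrees; the focal length in pixels is half the picture's height over the tangent of half this angle, whatever the lens; pixels are square), "cx", "cy" (the principal point, pixels), "eye" and "attitude" of the camera in the world. Camera axes: x right, y down, z forward; pixel columns grow to the right and rows downward; lengths in m; the calibration is good to about 2 mm. A picture is of the moment at which its call begins. get_calibration takes no time and is no camera call.
A pose or a line that the arm cannot do raises manip.PlanningError and nothing moves.
- manip.hand_in(): hands the job in; it is judged then, once.
Readings, each from a call of its own:
- manip.current_clock(): time.
- manip.current_q(): joint angles.
- manip.current_joint_velocities(): joint speeds.
- manip.current_tau(): joint torques, N m.
- manip.current_tool_pos(): TCP position.
- manip.current_tcp_rot(): TCP orientation.
- manip.current_force(): force on the tool from outside, world axes, zero at the start.
- manip.current_wrist_torque(): the same for the moment, N m.
- manip.current_finger_gap(): finger opening in m.
- manip.current_gripper_force(): force on a finger pad.
Only numpy, scipy, OpenCV 4.12 (cv2) and the standard library are available. Lean on these libraries where they do the work, as an engineer would, in place of code of your own. Each camera call takes 0.05 s, during which the arm holds its last target. There are 200 camera calls.

## Working session

There is one attempt and no reset: what is moved stays moved. The work goes in short steps, each a Python script; the robot and the scene stay as the last script left them, time stands still between calls to the robot, and variables do not carry over. Pictures are saved under pics/ and viewed, at most 10 in all, crops included, and the job is handed in when it is done.

```bash
mkdir -p pics
python3 - <<'E'
from bench import manip,viewer
import cv2
for n in("scene","top"):
    cv2.imwrite(f"pics/{n}0.png",viewer.get_image(n)[:,:,::-1]); print(n,viewer.get_calibration(n))
print(manip.current_clock(),manip.current_tcp_rot())
E
```

```text
scene {'vfov': 47.16142057650521, 'cx': 316.4036724272921, 'cy': 202.63478295331385, 'eye': array([ 1.22521893, -0.16439623,  0.96592655]), 'attitude': array([ 0.75874096,  0.56366661, -0.19514068, -0.26174838])}
top {'vfov': 53.743489191603295, 'cx': 317.5442096083385, 'cy': 198.30151057111925, 'eye': array([0.49289789, 0.02420498, 1.02914407]), 'attitude': array([-0.70242603,  0.70757963, -0.04627096,  0.06154466])}
0.1 [ 1.77936184e-01  9.84041624e-01 -8.71555546e-04 -1.92905642e-04]
```

View pics/scene0.png

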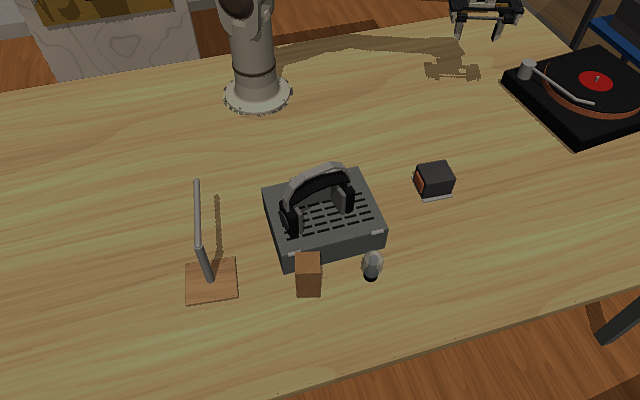

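View pics/top0.png

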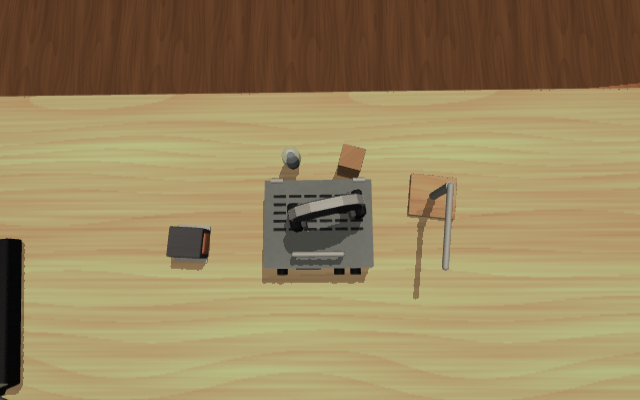

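Scene: stand left, at bar (197,180)-(199,247), headphones at about (318,195). Top: bow (291,213)-(365,200), handle (292-343,256), bar (446,268)-(450,183). I'll look closer for pixel accuracy.

Run:
```python
import cv2
a=cv2.imread("pics/top0.png")[165:285,260:460]; cv2.imwrite("pics/top0c.png",cv2.resize(a,None,fx=4,fy=4,interpolation=cv2.INTER_CUBIC))
a=cv2.imread("pics/scene0.png")[155:275,190:390]; cv2.imwrite("pics/scene0c.png",cv2.resize(a,None,fx=4,fy=4,interpolation=cv2.INTER_CUBIC))
```

```text
(no output)
```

View pics/top0c.png

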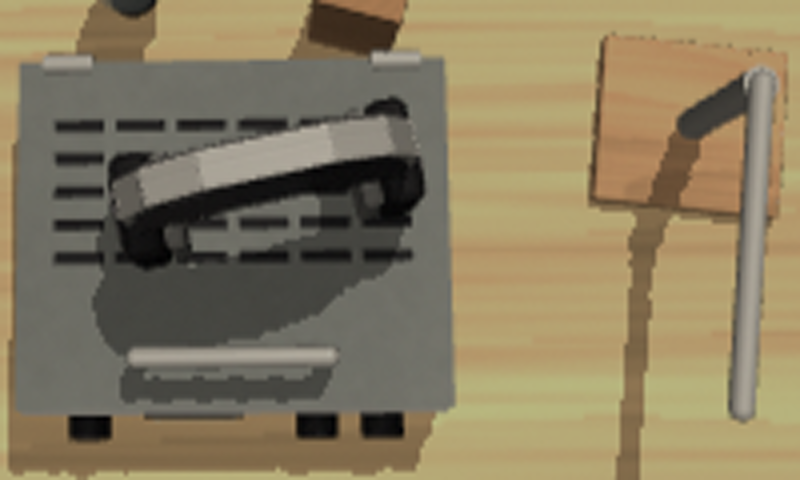

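View pics/scene0c.png

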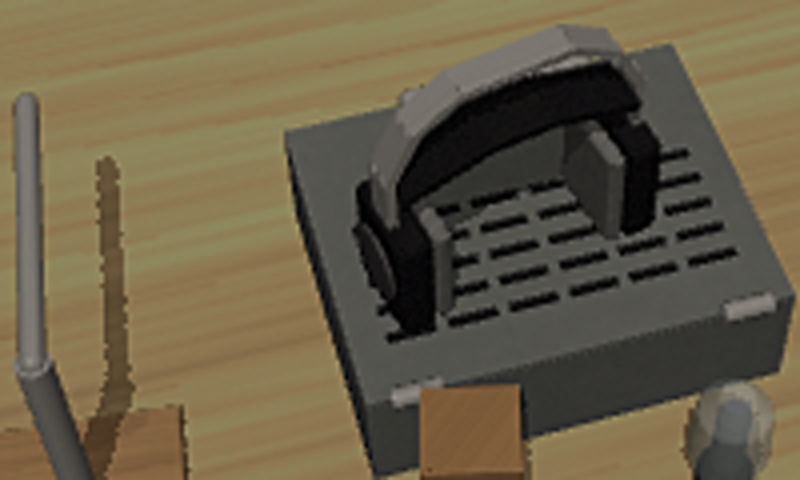

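Top crop: crown centre at about (264,161), edges (201,175)/(328,147); handle ends (128,357)/(337,357); bar (742,415)-(761,75). Scene crop: crown edges about (455,82)-(560,38), bar (27,100)-(33,365).

```bash
cat > h.py <<'E'
import numpy as np
from scipy.spatial.transform import Rotation as R
from bench import manip,effector,viewer
def ray(n,uv):
    c=viewer.get_calibration(n); f=200/np.tan(np.radians(c["vfov"]/2))
    d=np.array([(uv[0]-c["cx"])/f,(uv[1]-c["cy"])/f,1]); d=R.from_quat(c["attitude"]).apply(d)
    return c["eye"],d/np.linalg.norm(d)
def plane(n,uv,z):
    e,d=ray(n,uv); return e+d*(z-e[2])/d[2]
def proj(n,p):
    c=viewer.get_calibration(n); f=200/np.tan(np.radians(c["vfov"]/2))
    q=R.from_quat(c["attitude"]).inv().apply(np.asarray(p)-c["eye"]); return q[:2]/q[2]*f+[c["cx"],c["cy"]]
def quat(yaw):  # tool down, tool y axis at angle yaw in the world xy plane
    y=np.array([np.cos(yaw),np.sin(yaw),0]); z=np.array([0,0,-1.]); return R.from_matrix(np.c_[np.cross(y,z),y,z]).as_quat()
E
python3 - <<'E'
from h import *
np.set_printoptions(precision=4,suppress=True)
T=lambda u,v:((u+.5)/4-.5+260,(v+.5)/4-.5+165)
S=lambda u,v:((u+.5)/4-.5+190,(v+.5)/4-.5+155)
def seg(l,n,a,b,z):
    p,q=plane(n,a,z),plane(n,b,z);print(l,p,q,"mid",(p+q)/2,"len",np.linalg.norm(p-q),"yaw",np.degrees(np.arctan2(*(p-q)[1::-1])))
seg("crown",'top',T(201,175),T(328,147),.2505)
seg("handle",'top',T(128,357),T(337,357),.1225)
seg("bar",'top',T(742,415),T(761,75),.160)
seg("crownS",'scene',S(455,82),S(573,40),.2505)
seg("barS",'scene',S(27,98),S(33,365),.162)
seg("coverhinge corners",'top',T(21,62),T(443,60),.0845)
seg("front",'top',T(14,412),T(454,408),.0845)
seg("foot",'top',T(605,38),T(590,200),.012)
print(proj('top',[.5,-.05,.0]))
q0=manip.current_q();print(q0)
E
```

```text
crown [0.5926 0.0561 0.2505] [ 0.6061 -0.0072  0.2505] mid [0.5994 0.0245 0.2505] len 0.06472848871589779 yaw 102.0506391252637
handle [0.5049 0.1032 0.1225] [ 0.5042 -0.0157  0.1225] mid [0.5045 0.0438 0.1225] len 0.11891240091623573 yaw 89.66185970896332
bar [ 0.4715 -0.2314  0.16  ] [ 0.6576 -0.252   0.16  ] mid [ 0.5646 -0.2417  0.16  ] len 0.18727471079523367 yaw 173.67556161603042
crownS [ 0.6101 -0.0082  0.2505] [0.5996 0.0598 0.2505] mid [0.6048 0.0258 0.2505] len 0.06881539351504386 yaw -81.22511114165685
barS [ 0.474  -0.2304  0.162 ] [ 0.6593 -0.2519  0.162 ] mid [ 0.5666 -0.2411  0.162 ] len 0.18651958372752808 yaw 173.36855583860475
coverhinge corners [0.6845 0.1729 0.0845] [ 0.6831 -0.0845  0.0845] mid [0.6838 0.0442 0.0845] len 0.25743305230406427 yaw 89.69902562793877
front [0.4736 0.1739 0.0845] [ 0.4745 -0.0856  0.0845] mid [0.474  0.0442 0.0845] len 0.2595260256041309 yaw 90.21642792836923
foot [ 0.7113 -0.199   0.012 ] [ 0.6048 -0.185   0.012 ] mid [ 0.6581 -0.192   0.012 ] len 0.10743677453146108 yaw -7.504995187329919
[355.1642 256.0392]
[-0.9498  0.5018 -0.4268  1.5513  0.2208  1.1383 -0.2103]
```

Sizes match: handle ~0.11, bar 0.187, and the foot agrees with the post position. Stand origin is about (0.559,-0.241) with yaw -6.5°; bow is (0.602,0.025) with yaw 10.5°. Next I check IK and go above the bow.

Run:
```python
from h import *
import cv2
np.set_printoptions(precision=3,suppress=True)
r=np.radians
for off in (0,np.pi):
    for p,y in (((.602,.025,.38),10.5),((.602,.025,.2285),10.5),((.559,-.241,.335),-6.5),((.559,-.241,.19),-6.5),((.5045,.044,.1035),0)):
        print(off,p,manip.solve_ik(p,quat(r(y)+off)))
    for tilt in (0,20,40):
        o=(R.from_euler('y',tilt,degrees=True)*R.from_quat(quat(off)));print(tilt,manip.solve_ik(np.array([.573,.044,.228])+.019*o.apply([0,0,1]),o.as_quat()))
```

```text
0 (0.602, 0.025, 0.38) [-0.101  0.28   0.019  1.481 -0.005  1.381  0.102]
0 (0.602, 0.025, 0.2285) [-0.128  0.38   0.054  1.687 -0.023  1.075  0.116]
0 (0.559, -0.241, 0.335) [ 0.011  0.332  0.46   1.549 -0.151  1.296  0.377]
0 (0.559, -0.241, 0.19) [ 0.051  0.454  0.412  1.718 -0.209  1.013  0.423]
0 (0.5045, 0.044, 0.1035) [-0.182  0.383  0.05   2.022 -0.028  0.737 -0.115]
0 [-0.173  0.352  0.062  1.777 -0.025  1.014 -0.102]
20 [-0.039  0.577 -0.093  1.477  0.008  1.436 -0.129]
40 [-0.035  0.821 -0.098  1.188 -0.011  1.829 -0.127]
3.141592653589793 (0.602, 0.025, 0.38) [-0.955  0.589  1.362  1.508 -0.575  1.508 -2.551]
3.141592653589793 (0.602, 0.025, 0.2285) [-0.943  0.793  1.357  1.713 -0.802  1.319 -2.379]
3.141592653589793 (0.559, -0.241, 0.335) [-0.495  0.651  1.36   1.563 -0.64   1.45  -2.352]
3.141592653589793 (0.559, -0.241, 0.19) [-0.477  0.875  1.354  1.734 -0.891  1.301 -2.173]
3.141592653589793 (0.5045, 0.044, 0.1035) [-1.085  0.893  1.355  2.048 -1.007  1.119 -2.389]
0 [ 0.765  0.727 -1.3    1.747  0.738  1.26   2.42 ]
20 [ 0.612  0.973 -1.306  1.451  0.713  1.689  2.437]
40 [ 0.418  1.071 -1.088  1.165  0.534  1.975  2.54 ]
```

Run:
```python
from h import *
import cv2
np.set_printoptions(precision=3,suppress=True)
q=quat(np.radians(10.5))
manip.move_pose([.602,.025,.38],q)
manip.servo_line([.602,.025,.2285],vel=.12)
effector.close(25)
print(manip.current_clock(),manip.current_finger_gap(),manip.current_gripper_force(),manip.current_force())
manip.servo_line([.602,.025,.37],vel=.1)
print(manip.current_clock(),manip.current_finger_gap(),manip.current_force())
a=viewer.get_image("scene")[:,:,::-1];b=viewer.get_image("top")[:,:,::-1]
cv2.imwrite("pics/lift.png",np.vstack([cv2.resize(a[60:300,150:470],None,fx=1.25,fy=1.25),cv2.resize(b[100:340,200:520],None,fx=1.25,fy=1.25)]))
```

```text
5.15 0.019480401098202375 24.94650900363922 [ 0.169 -0.146  0.038]
6.7167 0.01947846235554759 [ 0.306 -0.436 -2.972]
```

View pics/lift.png

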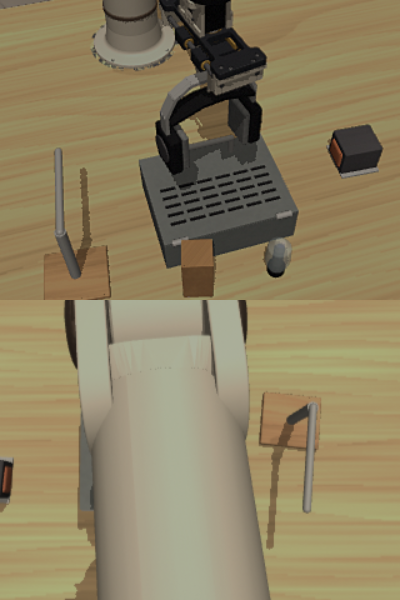

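Headphones are in the gripper and clear of the cover (about 2.9 N carried). I check the offset along the bow against the expected projections.

Run:
```python
from h import *
import cv2
a=viewer.get_image("scene")[:,:,::-1].copy()
p=manip.current_tool_pos(); o=R.from_euler('z',10.5,degrees=True)
c=cv2.resize(a[90:215,250:410],None,fx=5,fy=5,interpolation=cv2.INTER_CUBIC)
c=c[:600]
for l in [(0,0,-.144),(0,0,.022),(30,85,-.144),(30,-85,-.144),(30,50,-.144),(30,-50,-.144),(10,35,.022),(10,-35,.022)]:
    P=p+o.apply([l[0]/1000,l[1]/1000,0] if abs(l[0])>1 else [0,0,0])+[0,0,l[2]]
    u=(proj("scene",P)-[250,90]+.5)*5-.5; cv2.circle(c,tuple(int(v) for v in u),4,(0,0,255),2)
cv2.imwrite("pics/chk.png",c)
```

```text
(no output)
```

View pics/chk.png

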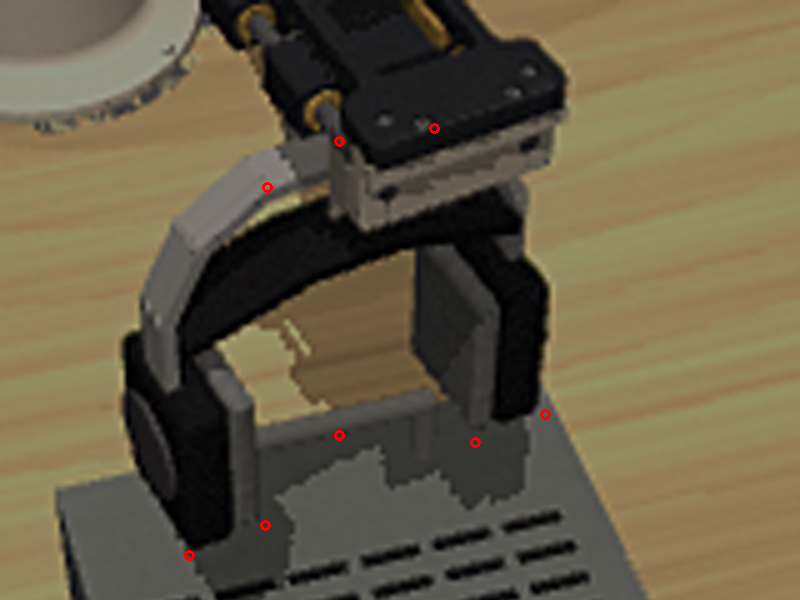

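Cup corners lie within about 3 mm of prediction, so the grasp is centred. Now I carry them over the bar and lower.

Run:
```python
from h import *
import cv2
np.set_printoptions(precision=3,suppress=True)
manip.servo_line([.559,-.241,.37],ori=quat(np.radians(-6.5)),vel=.12)
manip.servo_line([.559,-.241,.215],vel=.1)
print(manip.current_clock(),manip.current_force())
for z in (.203,.198,.195,.192,.190,.188,.186):
    manip.servo_line([.559,-.241,z],vel=.04); f=manip.current_force(); print(z,f)
    if f[2]>-1: break
a=viewer.get_image("scene")[:,:,::-1]
cv2.imwrite("pics/hang.png",cv2.resize(a[110:320,130:410],None,fx=2.8,fy=2.8,interpolation=cv2.INTER_CUBIC))
print(manip.current_clock())
```

```text
10.9583 [-0.171  0.196 -2.94 ]
0.203 [ 0.157  0.167 -3.211]
0.198 [ 0.097  1.094 -2.725]
0.195 [-0.84  -0.643 -2.832]
0.192 [ 0.07  -0.011 -2.514]
0.19 [-1.491 -0.032  3.656]
12.4833
```

View pics/hang.png

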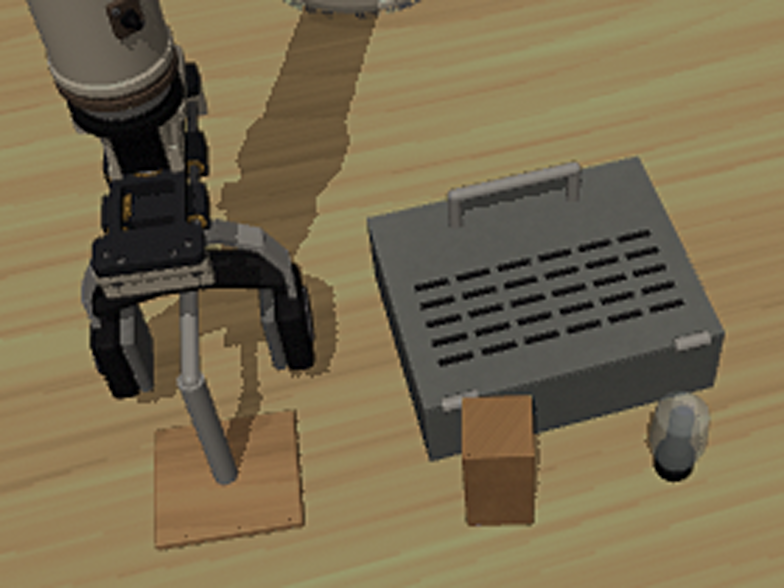

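The strap touches the bar exactly at the predicted height, with the bar centred between the cups. Releasing and retreating.

Run:
```python
from h import *
import cv2
np.set_printoptions(precision=3,suppress=True)
effector.open_jaws(); manip.sleep(.3)
manip.servo_line([.559,-.241,.33],vel=.12)
manip.sleep(.4)
manip.servo_line([.5045,.044,.28],ori=quat(0),vel=.15)
a=viewer.get_image("scene")[:,:,::-1]
cv2.imwrite("pics/hung.png",cv2.resize(a[110:320,130:410],None,fx=2.8,fy=2.8,interpolation=cv2.INTER_CUBIC))
print(manip.current_clock(),manip.current_force())
```

```text
17.8917 [-0.024  0.68  -0.077]
```

View pics/hung.png

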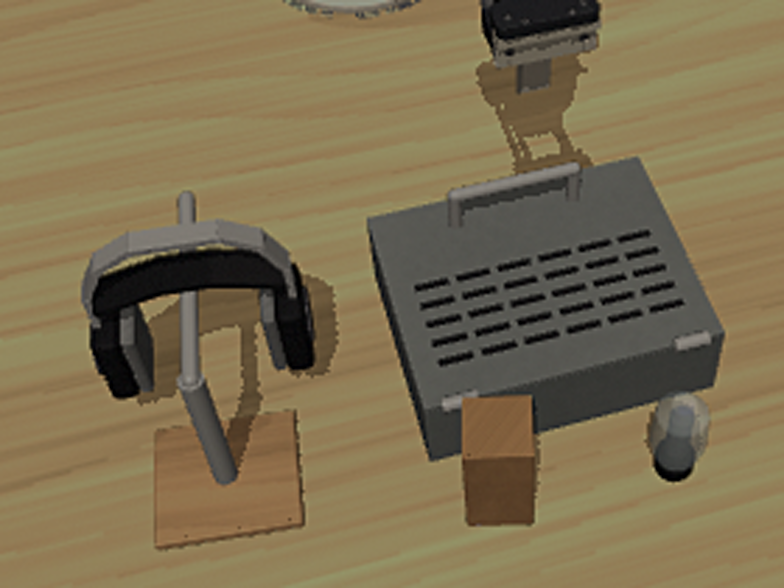

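The headphones hang level over the bar, let go. Now the handle.

Run:
```python
from h import *
import cv2
np.set_printoptions(precision=3,suppress=True)
H=np.array([.6845,.044,.0805]); g=.018
def pose(t):
    h=H+R.from_euler('y',t,degrees=True).apply([-.18,0,.042])
    o=R.from_euler('y',t/2,degrees=True)*R.from_quat(quat(0))
    return h+g*o.apply([0,0,1]),o.as_quat()
manip.servo_line(pose(0)[0],vel=.12)
print(manip.current_clock(),manip.current_force())
effector.close(30)
print(manip.current_finger_gap(),manip.current_gripper_force(),manip.current_force())
for t in range(5,41,5):
    p,o=pose(t); manip.servo_line(p,ori=o,vel=.06)
    f=manip.current_force(); print(t,f,manip.current_finger_gap())
    if np.linalg.norm(f)>30: break
manip.sleep(.3)
print(manip.current_clock(),manip.current_tool_pos(),manip.current_force(),manip.current_gripper_force())
a=viewer.get_image("scene")[:,:,::-1]
cv2.imwrite("pics/open.png",cv2.resize(a[80:320,130:410],None,fx=2.4,fy=2.4,interpolation=cv2.INTER_CUBIC))
```

```text
19.5 [0.15  0.356 0.252]
0.011390669895001673 29.999497532844543 [ 0.812 -0.316 -0.634]
5 [ 1.805 -0.44  -4.824] 0.01114209304673645
10 [ 2.912  0.006 -5.   ] 0.010967023824611373
15 [ 1.679  0.93  -4.997] 0.010966131048560677
20 [-0.285  0.642 -4.   ] 0.010874933862847255
25 [-2.389  0.498 -3.142] 0.011191603666492073
30 [-4.271  0.707 -0.482] 0.010760692904337848
35 [-6.394  0.986  2.373] 0.010902809167766328
40 [-6.743  0.881  4.222] 0.011035585963111827
24.35 [0.566 0.044 0.212] [-6.797  0.499  2.546] 29.99286264181137
```

View pics/open.png

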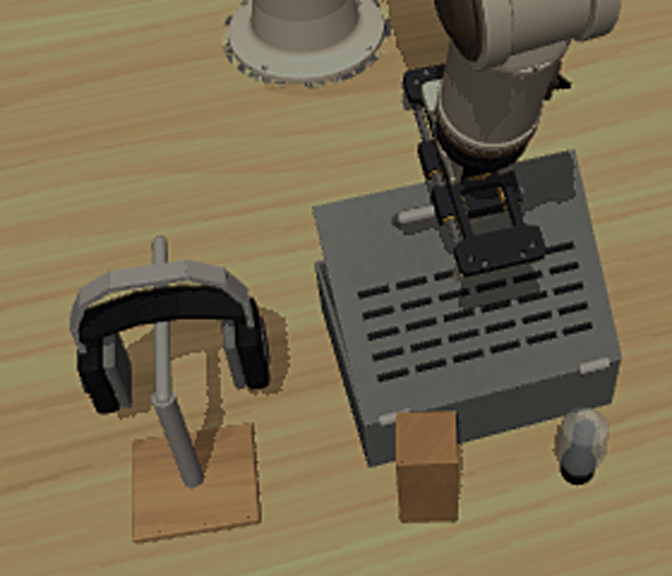

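Cover is up, the handle is in the fingers and the headphones are undisturbed. I check the angle against the near-left cover corner at crop (315,207), then hand in.

Run:
```python
from h import *
H=np.array([.6845,.044,.0805])
print([130+315/2.4,80+207/2.4],[130+573/2.4,80+151/2.4])
for t in (0,34,40,46):
    r=R.from_euler('y',t,degrees=True)
    print(t,*[proj("scene",H+r.apply([-.21,s*.13,.004])) for s in(-1,1)])
o=R.from_quat(manip.current_tcp_rot());h=manip.current_tool_pos()-.018*o.apply([0,0,1])-H
print(np.degrees(np.arctan2(h[2],-h[0])-np.arctan2(.042,.18)),np.hypot(h[0],h[2]))
```

```text
[261.25, 166.25] [368.75, 142.91666666666669]
0 [260.47498572 187.00372259] [357.89940461 164.96545179]
34 [259.1106648  166.13106007] [366.88572706 142.65258429]
40 [259.64711245 165.14399084] [369.59573185 141.22979156]
46 [260.44759538 165.15308105] [372.63075084 140.74474494]
39.79217022884278 0.18567704050278447
```

```bash
python3 -c "
from bench import manip
print(manip.hand_in(),manip.current_clock())"
```

```text
the job is handed in; nothing more can be done
the job is handed in; nothing more can be done
```

The headphones hang by their strap on the stand's bar, let go, and the arm is holding the cover open by its handle at about 40° (39.8° from the arm's pose); the job was handed in after about 24 s, and no verdict came back.

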